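# Hold the knife chest unlocked

## Robot

A 7-joint arm with a two-finger parallel gripper is mounted at the origin on the work surface. World frame = base frame: x ahead of the robot, y to its left, z up, the work surface at z = 0. Lengths are in mm, angles in rad, forces in N, time in s.
With the tool pointing down it reaches from about 400 to 875 mm from the base axis. Payload 4.4 kg.
Tool frame: the origin (TCP) lies at the very end of the fingers, on their centre line; the grasp point (between the pads) lies 19 mm behind it; z points along the fingers, y is the direction in which the jaws open and shut (so a half turn about z gives the same grasp; the last joint's range is limited). The gripper opens to 85 mm and grips with 20 to 120 N. Pads are 22 mm wide; open, the fingers measure 114 mm over their backs; the gripper's body (76 mm by 85 mm) begins 54 mm behind the grasp point. The pads swing forward as they close: fully open they stand 13 mm farther back than shut.
Start: joints at [1.104, 0.628, 0.038, 1.517, -0.027, 0.996, -0.02], TCP at [253.629, -598.49, 231.313] pointing down, gripper open.
Joint ranges: [-3.06, 3.06], [-0.37, 2.12], [-1.25, 1.32], [0.18, 2.47], [-1.1, 4.24], [0.23, 1.98], [-2.94, 2.94]. Speed limits (rad/s): [2.57, 2.57, 3.14, 3.14, 3.14, 3.14, 3.14].

## Interface

Orientations are given as [roll, pitch, yaw] about the fixed x, y, z axes, in that order (R = Rz(yaw) Ry(pitch) Rx(roll)).
In Python, from cell import ctrl, eyes gives the robot as it stands.
- The arm moves only by the tool move_arm, never from a script. Its argument "increments" is a list of rows, each a list of 6 numbers: the shift along the tool's x, y, z in cm, then the turn, a rotation vector about the tool's x, y, z in degrees. In form: [[x, y, z, wx, wy, wz], ...]. A call has 1 to 20 rows; each row is the pose to reach, as a shift and turn from the pose commanded when the call began, along the tool's axes at that moment; what a row does not reach only later rows make up. A row lasts 1/10 s, in which the tool goes at most 50 mm and 8.59 degrees, less where a joint would pass 70% of its speed; a pose out of reach is approached as far as the arm can. A call with a gripper value outside its range is refused whole. "grip" is the opening, from -1 (shut) to 1 (fully open), set as the call begins (left out, the last holds). The fingers move at their own pace and stop on an object; the grip force is fixed at half the most. Time passes only in rows, so rows that repeat a pose let the fingers close. It gives the time, the measured TCP pose, the force and the opening at its end, in the units of the state.
- ctrl.read_state(): the state, without advancing time (a new reading comes with each control period).
- eyes.get_image(name): name is "side" or "top" or "wrist"; returns the picture (400x640x3 uint8, red, green, blue); there is no depth.
- eyes.calibration(name): a dict with "fx", "fy", "cx", "cy" (pixels), "pose" (4x4, takes a point from camera to world coordinates); the wrist camera has in their place "tool_from_camera" (4x4, takes a point from camera to tool coordinates, whose origin is the TCP and whose axes are the flange's). Camera axes: x right, y up, looking along -z (the intrinsics and any distortion apply to the point x, -y, -z); pixel columns grow to the right and rows downward; lengths in mm; the calibration is good to about 2 mm. A picture is of the moment at which its call begins: read the wrist's pose just before it. calibration takes no time and is no camera call.
- ctrl.finish_job(): hands the job in, once; it reports no verdict.
The state is a dict: "clock": time; "qpos": joint angles; "qd": joint speeds; "tau": joint torques, N m; "eef_pos": TCP position; "tool_rot": TCP orientation; "force": force on the tool from outside, world axes, zero at the start; "torque": the same for the moment, N m; "width": finger opening in mm.
Only numpy, scipy, OpenCV 4.12 (cv2) and the standard library are available. Lean on these libraries where they do the work, as an engineer would, in place of code of your own. Each camera call takes 0.05 s, during which the arm holds its last target. There are 200 camera calls.

## Task

Unlock the steel knife chest and hold it unlocked for me: draw the flat key out of the wooden tool block, put it in the lock on the chest and rock it gently past the sticky pins, without forcing it, until its collar sits on the cylinder; only then turn it a quarter turn clockwise, as far as it goes. The lock springs back, so finish with the key still gripped and held turned, so that the bolt stays drawn back and I can lift the lid. Leave the other tools, the glue bottle and the tin where they are.

Things in the scene. Friction and masses are not known exactly. Their poses are not given: they have to be found in the camera images.
- key: Key standing blade down in one of the block's 3 slots. Origin: blade tip; z up to the head, x along the blade's width, y its thickness. Steel blade 9 x 3 mm, z 0-26 mm, last 7 mm tapered to 3 x 1.4; steel collar 13 x 8 mm, z 26-31, resting on the block; flat black plastic head 28 (x) x 10 (y) mm, z 31-57, gripped across y. 20-45 g. Fits the lock either way round (half a turn about z).
- keyway (a point): Centre of the keyway's mouth in the lock cylinder's brass face, which looks up, 132 mm over the bench. z up, x along its 11 mm width, y its 4.4 mm gap; turns with the cylinder. The key goes 26 mm down, collar onto the face. 3 grimy pins 6, 12 and 18 mm down, at the ends of x, resist with 5-20 N; rocking the key 1 mm along x presses them back.
- cylinder (a joint): Turn of the lock cylinder, rad: 0 at rest (key goes in), growing clockwise seen from above to a firm stop at 1.571 (a quarter turn). A spring turns it back: 0.05 N m at rest, 0.13 N m at the stop. With the play of the key in the keyway and the give of key and grip, the hand turns 0.3 to 0.4 rad further than the cylinder.
- bolt (a joint): Travel of the steel bolt (18 x 12 mm) between lock case and the keep on the lid, m: 0 shot into the keep, 0.014 fully drawn back; driven by the cylinder in proportion to its turn.
- chest: Grey steel chest fixed to the bench, 270 (x) x 280 (y) mm, top 95 mm high. Origin on the bench under the lock's axis; x towards the lid; it reaches 55 mm to -x, 215 mm to +x, 140 mm to either side. Dark steel lock case 80 x 64 mm about the origin, to 130 mm height; keep on the lid at x 48-62 mm, to 124 mm; lid pull at x 155 mm, 90 mm wide, to 125 mm. The lid stays shut.
- block: Beech tool block fixed to the bench, 160 (x) x 60 (y) x 40 mm high; origin at the centre of its underside. Three slots at x = -50, 0 and +50 mm, each 10.4 (x) x 4.4 (y) mm, 32 mm deep, with the key or another tool standing in each.
- chisel: Small chisel with a straight round wooden handle (19 mm thick), standing blade down in a slot of the block, top 97 mm above the bench. Blade like the key's; origin at the tip, z up. To be left alone.
- bradawl: Flat bradawl with a bulbous dark wooden handle (28 mm thick), standing blade down in a slot of the block, top 82 mm above the bench. Blade like the key's; origin at the tip, z up. To be left alone.
- glue_bottle: White plastic glue bottle with a red nozzle, 48 mm across, 148 mm high, standing on the bench; origin at the centre of its underside, z up. To be left alone.
- tin: Plain tinplate tin, 89 mm across, 105 mm high, standing on the bench; origin at the centre of its underside, z up. To be left alone.
Things that resemble listed ones, but are neither listed nor needed, are in the scene too. What is meant by the key is not blue or yellow, and is the larger of those in its own colour.

How it is judged (in metres and radians):
On the way, in this order (a step that is already met when the one before it is completed fails the run):
1. the key is drawn out of the block in the fingers (contact force between the fingers and key above 1 N and height (world z) of key above 0.045 m), for 0.1 s.
2. the key is fully home in the lock (collar on the cylinder), the cylinder not yet turned (z of key in the frame of keyway below -0.0235 m and horizontal distance between key and keyway below 0.004 m and value of joint cylinder below 0.3 rad), for 0.1 s.
At the end, for the whole second after the job is handed in: The key is in the cylinder to within 4 mm of its full 26 mm depth, upright to 0.2 rad, the cylinder is turned more than 1.3 rad (of 1.571) and the bolt drawn back more than 11.5 of its 14 mm (clear of the keep), and the fingers still grip the key (more than 1 N), through the last second (value of joint cylinder above 1.3 rad and value of joint bolt above 0.0115 m and z of key in the frame of keyway below -0.022 m and horizontal distance between key and keyway below 0.004 m and angle between key's own z axis and vertical below 0.2 rad and contact force between the fingers and key above 1 N); the arm keeps its last pose, push and grip.
It fails at once if the key is forced into the lock: more than 70 N between key and chest while the cylinder is unturned (contact force between key and chest above 70 N and value of joint cylinder below 0.3 rad).
It fails at once if another tool is moved or pulled out of the block (distance of any of chisel, bradawl from where it was at the start of the episode above 0.015 m).
It fails at once if the glue bottle or the tin is moved more than 2 cm or tipped (distance of any of glue_bottle, tin from where it was at the start of the episode above 0.02 m or angle between any of glue_bottle, tin's own z axis and vertical above 0.3 rad).
It also fails if it takes over 64 s, if anything falls off the work surface, if the arm or the gripper's body presses on something with over 40 N, if the wrist force passes 120 N, or if a joint passes its speed limit or range.

## Working session

There is one attempt and no reset: what is moved stays moved. The work goes in short steps, Python scripts to look and compute and a tool call to move; the robot and the scene stay as the last step left them, time stands still between calls to the robot, and variables do not carry over. Pictures are saved under pics/ and viewed, about 8 in all and at most 12, crops included, and the job is handed in when it is done.

Besides the shell and the picture viewer there is one more tool, called after "Emit:" by a JSON object that holds its "fn" and its "kwargs", one argument or row to a line. move_arm: Moves the arm, as the interface text tells. Its arguments: {"type":"object","properties":{"increments":{"type":"array","items":{"type":"array","items":{"type":"number"}}},"grip":{"type":"number"}},"required":["increments"]}

```bash
mkdir -p pics; ls
python3 - <<'E'
from cell import ctrl, eyes
import cv2, numpy as np
s=ctrl.read_state(); print({k:np.round(v,3) for k,v in s.items()})
ims=[]
for n in ("top","side"):
    im=eyes.get_image(n); cv2.imwrite(f"pics/{n}0.png",im[:,:,::-1])
    c=eyes.calibration(n); print(n,{k:(np.round(v,3).tolist()) for k,v in c.items()})
print({k:np.round(v,4).tolist() for k,v in eyes.calibration("wrist").items()})
E
```

```text
pics
{'clock': np.float64(0.0), 'qpos': array([ 1.104,  0.629,  0.038,  1.518, -0.027,  0.996, -0.02 ]), 'qd': array([-0.002, -0.001, -0.001,  0.   , -0.   , -0.   ,  0.001]), 'tau': array([ 0.0000e+00, -5.6340e+01,  1.2260e+00, -1.9345e+01,  1.1000e-02,
        1.0000e-02, -0.0000e+00]), 'eef_pos': array([ 253.37 , -597.893,  230.357]), 'tool_rot': array([-3.14 , -0.   ,  0.401]), 'force': array([-0.318, -1.151,  0.403]), 'torque': array([ 0.016,  0.054, -0.016]), 'width': np.float64(85.41)}
top {'fx': 433.197, 'fy': 433.197, 'cx': 318.606, 'cy': 198.844, 'pose': [[0.008, 0.996, -0.091, 520.603], [-1.0, 0.008, 0.008, -112.927], [0.008, 0.091, 0.996, 948.107], [0.0, 0.0, 0.0, 1.0]]}
side {'fx': 434.082, 'fy': 434.082, 'cx': 318.519, 'cy': 193.371, 'pose': [[0.897, 0.328, -0.296, 283.733], [-0.442, 0.66, -0.607, -671.357], [-0.004, 0.676, 0.737, 816.955], [0.0, 0.0, 0.0, 1.0]]}
{'fx': 283.2554, 'fy': 283.2554, 'cx': 317.9376, 'cy': 197.0469, 'tool_from_camera': [[0.0006, 0.9523, 0.3051, 78.7286], [1.0, -0.0004, -0.0006, -0.384], [-0.0005, 0.3051, -0.9523, -142.4476], [0.0, 0.0, 0.0, 1.0]]}
```

View pics/top0.png

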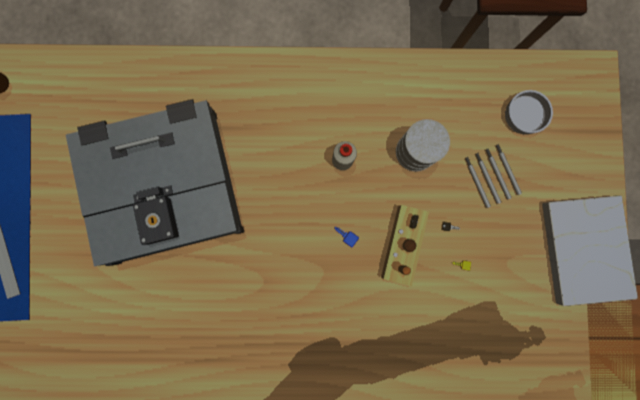

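View pics/side0.png

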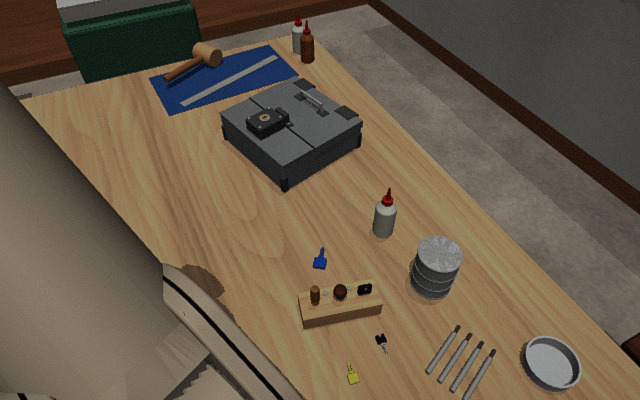

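The top view (640x400) shows several things that could be taken for the key:
- black head standing in the block at (414,221)
- small black key lying on the bench at (450,226)
- blue key at (345,237)
- yellow key at (463,266)

By the description it's the black one in the block. The lock cylinder is at about (153,220). Next I'll take a close crop to check the key and get the coarse geometry.

```bash
cat > h.py <<'E'
import numpy as np, cv2
from scipy.spatial.transform import Rotation as R
from cell import ctrl, eyes
def tool(s=None):
    s=s or ctrl.read_state(); T=np.eye(4)
    T[:3,:3]=R.from_euler('xyz',s['tool_rot']).as_matrix(); T[:3,3]=s['eef_pos']; return T
def cam(n,s=None):
    c=eyes.calibration(n); P=np.array(c['pose']) if n!='wrist' else tool(s)@np.array(c['tool_from_camera']); return c,P
def ray(c,P,u,v,z):
    d=P[:3,:3]@np.array([(u-c['cx'])/c['fx'],-(v-c['cy'])/c['fy'],-1]); o=P[:3,3]
    return o+d*(z-o[2])/d[2]
def proj(c,P,X):
    q=P[:3,:3].T@(np.array(X)-P[:3,3]); return np.array([c['cx']-c['fx']*q[0]/q[2], c['cy']+c['fy']*q[1]/q[2]])
E
python3 - <<'E'
from h import *
c,P=cam('top')
for n,u,v,z in [("key",414,219,71),("awl",409.5,244,82),("chisel",404,269,97),("cyl",153,220,132),("bottle",345,155,100),("tin",427,143,105),("blk c1",401,206,40),("c2",427,211,40),("c3",384,278,40),("c4",409,285,40)]:
    print(n,ray(c,P,u,v,z).round(1))
im=cv2.imread('pics/top0.png')
a=cv2.resize(im[195:295,365:475],None,fx=5,fy=5,interpolation=2); b=cv2.resize(im[180:260,125:185],None,fx=4.5,fy=5*1.25,interpolation=2)
b=cv2.resize(b,(int(60*6.25),500));b=b[:,:250+0] if 0 else cv2.resize(im[185:255,125:180],None,fx=4.5,fy=4.5,interpolation=2)
o=np.zeros((500,800,3),np.uint8);o[:,:550]=a;o[:b.shape[0],550:550+b.shape[1]]=b[:,:250];cv2.imwrite('pics/crop1.png',o)
E
```

```text
key [ 561.5 -313.4   71. ]
awl [ 511.1 -301.3   82. ]
chisel [ 462.8 -286.8   97. ]
cyl [552.8 191.5 132. ]
bottle [ 686.1 -171.1  100. ]
tin [ 710.8 -333.3  105. ]
blk c1 [ 590.1 -293.4   40. ]
c2 [ 580.  -348.1   40. ]
c3 [ 440.2 -256.7   40. ]
c4 [ 426.2 -308.4   40. ]
```

View pics/crop1.png

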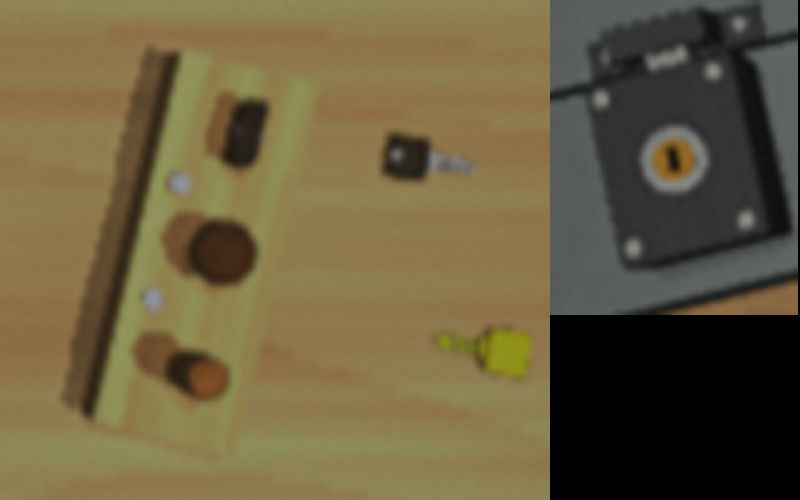

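The crop confirms it: the head in the block's slot, at about (414,221), is larger than the loose black key. The keyway slot runs roughly along the chest's x. I'll move above the key for a close look.

```bash
cat >> h.py <<'E'
def inc(xyz,yaw):
    T=tool(); G=np.eye(4); G[:3,:3]=R.from_euler('xyz',[np.pi,0,yaw]).as_matrix(); G[:3,3]=xyz
    D=np.linalg.inv(T)@G
    print('inc',(D[:3,3]/10).round(2).tolist(),np.degrees(R.from_matrix(D[:3,:3]).as_rotvec()).round(2).tolist())
E
python3 -c "
from h import *
inc([561,-313,170],-.24)"
```

```text
inc [39.44, -14.23, 6.07] [-0.09, 0.03, 36.71]
```

Emit:
{"fn": "move_arm", "kwargs": {
  "increments": [
    [39.4,-14.2,6,0,0,36.7],
    [39.4,-14.2,6,0,0,36.7],
    [39.4,-14.2,6,0,0,36.7],
    [39.4,-14.2,6,0,0,36.7],
    [39.4,-14.2,6,0,0,36.7],
    [39.4,-14.2,6,0,0,36.7],
    [39.4,-14.2,6,0,0,36.7],
    [39.4,-14.2,6,0,0,36.7],
    [39.4,-14.2,6,0,0,36.7],
    [39.4,-14.2,6,0,0,36.7],
    [39.4,-14.2,6,0,0,36.7],
    [39.4,-14.2,6,0,0,36.7],
    [39.4,-14.2,6,0,0,36.7],
    [39.4,-14.2,6,0,0,36.7]
  ],
  "grip": 1
}}

```text
clock: 1.5
eef_pos: [560.1, -315.4, 171.6]
tool_rot: [3.141, -0.0, -0.242]
force: [0.6, -0.5, -0.5]
width: 85.3
```

Run:
```python
from h import *
s=ctrl.read_state(); print(s['qpos'].round(3),s['eef_pos'],s['tool_rot'],s['force'],s['qd'].round(3))
im=eyes.get_image('wrist')[:,:,::-1]; c,P=cam('wrist',s)
print(proj(c,P,[561,-313,71]))
cv2.imwrite('pics/w1.png',im)
```

```text
[ 0.339  0.692  0.22   1.603 -0.183  0.866 -1.184] [ 560.10431663 -315.40158963  171.63616032] [ 3.14110223e+00 -1.87765122e-04 -2.42115409e-01] [ 0.63445694 -0.52527295 -0.45122388] [-0.004  0.002 -0.006 -0.003  0.    -0.002  0.   ]
[315.64436581 197.37464883]
```

View pics/w1.png

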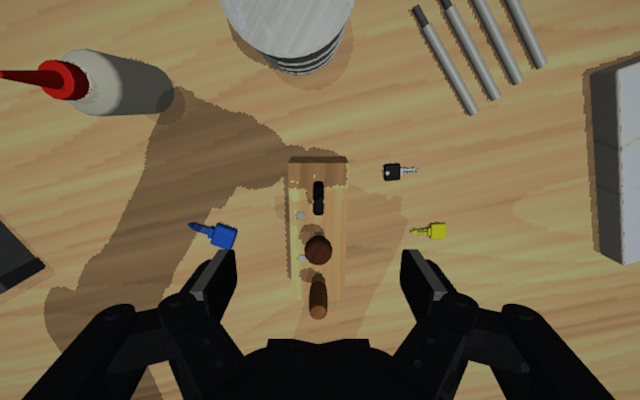

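The wrist view shows the key head upright at about (318,197), close to the predicted (315.6,197.4). The chisel and bradawl sit below it in the image, and the key's width runs along the tool's x. I'll segment it for the exact centre and angle.

Run:
```python
from h import *
im=cv2.imread('pics/w1.png'); g=im[170:225,295:345].max(2)
m=(g<70).astype(np.uint8)
n,l,st,ce=cv2.connectedComponentsWithStats(m)
print([(st[i].tolist(),ce[i].round(1).tolist()) for i in range(1,n) if st[i][4]>30])
for r in range(8,48,2): print(170+r,' '.join('%3d'%x for x in g[r,12:34]))
c,P=cam('wrist')
T=tool()
for z in (71,45):
  for dx in (-14,14):
    for dy in (-5,5):
      a=T[:3,0]*dx+T[:3,1]*dy; print(z,dx,dy,proj(c,P,np.array([561,-313,z])+a*1).round(1))
```

```text
[([18, 11, 11, 34, 342], [22.9, 27.4])]
178 123 125 129 129 129 128 141 140 133 135 137 137 134 131 133 131 130 123 116 114 119 119
180 124 127 128 130 129 129 132 137 124 115 117 115 110 113 129 136 132 122 113 114 118 120
182 123 126 129 131 130 132 107  49   0   0   0   3   5   0   0  41 100 119 114 114 118 120
184 124 126 128 130 131 116  65   4   5   4   5   6   8   2   6   2  74 111 115 115 119 121
186 124 126 127 129 131 116  68   7   5   6   2   7   7  12   4   5  60  97 109 128 141 140
188 122 126 127 131 132 101  39   4   6   7   6   9  12  14  13   8  58 139 165 162 161 161
190 132 123 129 129 132 103  42   8  10  13  11  13  11  12  16  11  58 137 163 160 160 159
192 122 125 127 130 133 102  42   9  10  11  12   8  12  11   7   5  58 138 163 159 159 160
194 123 125 128 130 134 103  42   7   9  12  12  11   9  12   7   3  59 137 163 160 159 159
196 120 125 128 130 133  99  36  10   9  12   9  11  10  10   8   8  59 136 163 160 160 159
198 131 119 118 125 133 100  38   5  12  14   8  12  18  25  21  11  53 133 162 159 160 159
200 129  98 104 114 120 126  89  20  14  17  16 
[... 263 characters left out ...]
  15  17  20  21  21  22  17  14  59 135 163 161 160 160
208 160 160 160 161 164 128  51   6  14  16  20  19  20  20  17  11  77 142 163 160 160 159
210 160 160 160 160 164 127  50   6  14  17  18  19  23  20  17  11  94 149 162 160 160 159
212 160 160 160 160 162 145  85   4  11  15  18  18  20  19  18  10  93 148 161 160 160 159
214 159 160 159 159 160 163 145 105  58  14  12  10  13  21  44  96 147 163 161 159 159 159
216 160 159 160 160 159 159 160 162 164 164 165 165 166 165 164 162 160 160 160 160 160 160
71 -14 -5 [310.6 212.1]
71 -14 5 [321.5 212.1]
71 14 -5 [310.4 182.5]
71 14 5 [321.6 182.5]
45 -14 -5 [311.2 202.9]
45 -14 5 [321.2 202.9]
45 14 -5 [311.  175.7]
45 14 5 [321.3 175.7]
```

Emit:
{"fn": "move_arm", "kwargs": {
  "increments": [
    [0,0.2,5.6,0,0,0],
    [0,0.2,5.6,0,0,0],
    [0,0.2,5.6,0,0,0],
    [0,0.2,5.6,0,0,0]
  ]
}}

```text
clock: 1.95
eef_pos: [561.2, -316.7, 116.6]
tool_rot: [3.141, -0.002, -0.24]
force: [0.7, -0.4, 0.2]
width: 85.3
```

Run:
```python
from h import *
s=ctrl.read_state(); print(s['eef_pos'],s['tool_rot'])
im=np.ascontiguousarray(eyes.get_image('wrist')[:,:,::-1]); c,P=cam('wrist',s); cv2.imwrite('pics/w2f.png',im)
T=tool()
for z in (71,45):
  for dx in (-14,14): print(z,dx,[proj(c,P,np.array([561,-313,z])+T[:3,0]*dx+T[:3,1]*dy).round(1).tolist() for dy in (-5,5)])
cv2.imwrite('pics/w2.png',cv2.resize(im[150:300,240:400],None,fx=4,fy=4,interpolation=2))
```

```text
[ 561.1565464  -316.6882333   116.60955621] [ 3.14100880e+00 -1.68765562e-03 -2.40179157e-01]
71 -14 [[307.0, 240.3], [320.6, 240.3]]
71 14 [[306.5, 204.2], [320.7, 204.2]]
45 -14 [[308.1, 226.1], [320.3, 226.1]]
45 14 [[307.8, 193.5], [320.4, 193.5]]
```

View pics/w2.png

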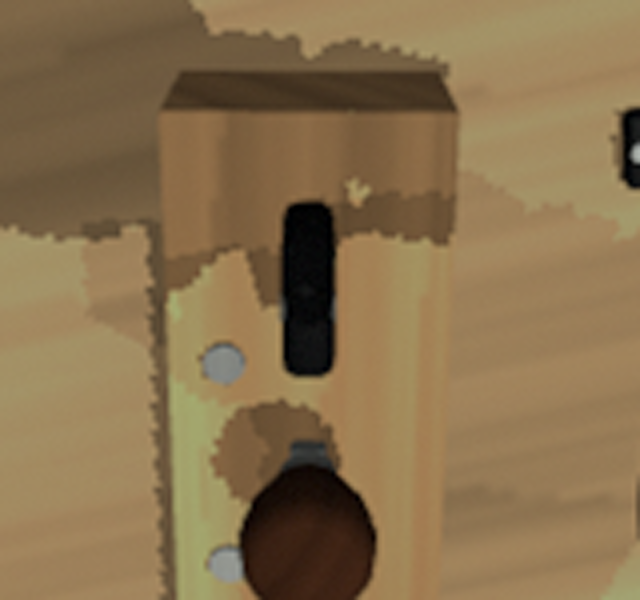

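The close crop shows the key head at full-image columns 310–324 and rows 200–244, aligned with the tool axes. It lies about −4 mm in x and −1 mm in y from the TCP, which agrees with the slot position worked out from the block's corners. Next I'll descend and grip.

Emit:
{"fn": "move_arm", "kwargs": {
  "increments": [
    [-0.4,-0.1,3,0,0,0],
    [-0.4,-0.1,5,0,0,0],
    [-0.4,-0.1,6.5,0,0,0],
    [-0.4,-0.1,7,0,0,0],
    [-0.4,-0.1,7,0,0,0]
  ]
}}

```text
clock: 2.5
eef_pos: [557.2, -314.2, 45.5]
tool_rot: [3.142, -0.0, -0.24]
force: [-0.7, -0.4, -0.4]
width: 85.2
```

Emit:
{"fn": "move_arm", "kwargs": {
  "increments": [
    [0,0,0,0,0,0],
    [0,0,0,0,0,0],
    [0,0,0,0,0,0],
    [0,0,0,0,0,0],
    [0,0,0,0,0,0],
    [0,0,0,0,0,0],
    [0,0,0,0,0,0],
    [0,0,0,0,0,0]
  ],
  "grip": -1
}}

```text
clock: 3.3
eef_pos: [557.1, -314.1, 45.7]
tool_rot: [3.142, -0.0, -0.24]
force: [-0.4, 0.7, 4.0]
width: 9.0
```

Gripped, width 9–10 mm. Now lift.

Emit:
{"fn": "move_arm", "kwargs": {
  "increments": [
    [0,0,-1,0,0,0],
    [0,0,-2,0,0,0],
    [0,0,-3.5,0,0,0],
    [0,0,-6,0,0,0],
    [0,0,-10,0,0,0],
    [0,0,-14,0,0,0],
    [0,0,-17,0,0,0],
    [0,0,-19,0,0,0],
    [0,0,-19,0,0,0],
    [0,0,-19,0,0,0]
  ]
}}

```text
clock: 4.3
eef_pos: [556.7, -313.9, 236.0]
tool_rot: [-3.142, -0.001, -0.24]
force: [0.8, -0.1, -1.3]
width: 9.1
```

Run:
```python
from h import *
s=ctrl.read_state(); print(s['qpos'].round(2),s['eef_pos'],s['force'],s['width'])
inc([553,120,235],-.24+1.7)
```

```text
[ 0.33  0.62  0.24  1.55 -0.16  0.99 -1.2 ] [ 556.71607233 -313.88240213  236.0041468 ] [ 0.81390587 -0.14917765 -1.33712026] 9.121733183008166
inc [-10.66, -42.06, 0.09] [0.04, -0.04, -97.39]
```

Emit:
{"fn": "move_arm", "kwargs": {
  "increments": [
    [-10.7,-42,0,0,0,-97.4],
    [-10.7,-42,0,0,0,-97.4],
    [-10.7,-42,0,0,0,-97.4],
    [-10.7,-42,0,0,0,-97.4],
    [-10.7,-42,0,0,0,-97.4],
    [-10.7,-42,0,0,0,-97.4],
    [-10.7,-42,0,0,0,-97.4],
    [-10.7,-42,0,0,0,-97.4],
    [-10.7,-42,0,0,0,-97.4],
    [-10.7,-42,0,0,0,-97.4],
    [-10.7,-42,0,0,0,-97.4],
    [-10.7,-42,0,0,0,-97.4],
    [-10.7,-42,0,0,0,-97.4],
    [-10.7,-42,0,0,0,-97.4],
    [-10.7,-42,0,0,0,-97.4]
  ]
}}

```text
clock: 5.8
eef_pos: [552.3, 119.2, 234.8]
tool_rot: [-3.141, 0.0, 1.459]
force: [-0.2, 0.3, -0.7]
width: 8.9
```

Run:
```python
from h import *
s=ctrl.read_state(); print(s['qpos'].round(2),s['eef_pos'],s['tool_rot'],s['width'])
inc([552.8,191.5,215],.21+np.pi)
```

```text
[-0.1   0.51 -0.24  1.75  0.15  0.9  -0.52] [552.319629   119.21264348 234.82607867] [-3.14059487e+00  3.60125348e-04  1.45913758e+00] 8.90943645219041
inc [7.19, -0.76, 1.98] [-0.06, -0.04, -108.43]
```

Emit:
{"fn": "move_arm", "kwargs": {
  "increments": [
    [7.2,-0.8,2,0,0,-108.4],
    [7.2,-0.8,2,0,0,-108.4],
    [7.2,-0.8,2,0,0,-108.4],
    [7.2,-0.8,2,0,0,-108.4],
    [7.2,-0.8,2,0,0,-108.4],
    [7.2,-0.8,2,0,0,-108.4],
    [7.2,-0.8,2,0,0,-108.4],
    [7.2,-0.8,2,0,0,-108.4],
    [7.2,-0.8,2,0,0,-108.4],
    [7.2,-0.8,2,0,0,-108.4],
    [7.2,-0.8,2,0,0,-108.4],
    [7.2,-0.8,2,0,0,-108.4],
    [7.2,-0.8,2,0,0,-108.4],
    [7.2,-0.8,2,0,0,-108.4],
    [7.2,-0.8,2,0,0,-108.4]
  ]
}}

```text
clock: 7.3
eef_pos: [552.6, 191.6, 215.1]
tool_rot: [-3.141, -0.0, -2.934]
force: [-0.2, 0.2, -0.6]
width: 9.1
```

Run:
```python
from h import *
s=ctrl.read_state(); print(s['qpos'].round(2),s['eef_pos'],s['tool_rot'],s['width'])
im=np.ascontiguousarray(eyes.get_image('wrist')[:,:,::-1]); c,P=cam('wrist',s); cv2.imwrite('pics/w3f.png',im)
T=tool(s)
print('keyway pred',proj(c,P,[552.8,191.5,132]),'tip pred',proj(c,P,T[:3,3]+T[:3,2]*31.7))
cv2.imwrite('pics/w3.png',cv2.resize(im[130:300,220:420],None,fx=4,fy=3.5,interpolation=2))
```

```text
[ 0.08  0.65 -0.75  1.71  0.52  0.99  0.92] [552.61792805 191.57333763 215.1182636 ] [-3.14146733e+00 -3.83347512e-04 -2.93396226e+00] 9.07203182113715
keyway pred [317.30536117 203.31119315] tip pred [317.26007967 228.14279101]
```

View pics/w3.png

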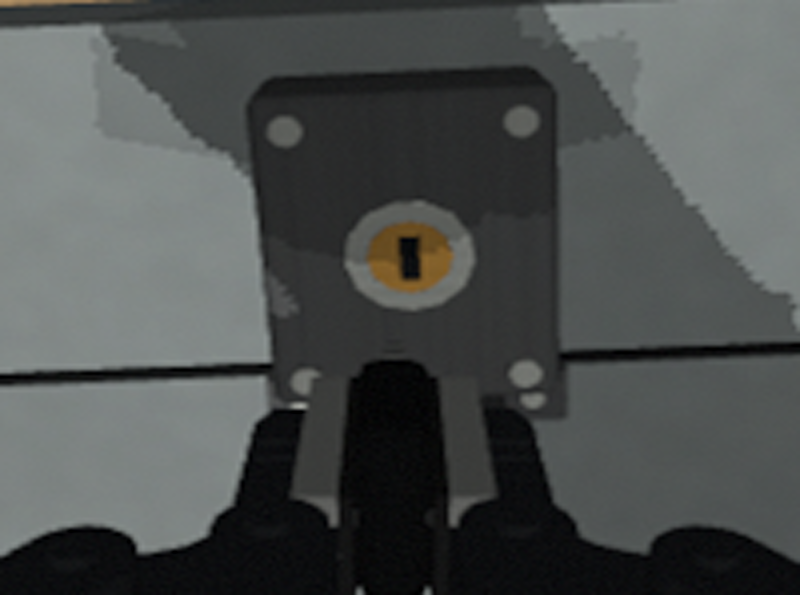

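The wrist view shows the keyway at full-image (322.5,203.7), about 4 mm to the right of where the top camera put it. The chest is also turned about 3° more than I assumed. I'll measure the lines and the key tip before moving.

Run:
```python
from h import *
s=ctrl.read_state(); c,P=cam('wrist',s); T=tool(s)
im=cv2.imread('pics/w3f.png'); g=im.max(2).astype(float)
def fit(xs,r0,r1,z,name):
    pts=[]
    for x in xs:
        col=g[r0(x):r1(x),x]; w=np.clip(col.max()*0.6-col,0,None); pts.append((x,(w*np.arange(len(col))).sum()/w.sum()+r0(x)))
    pts=np.array(pts); p=np.polyfit(pts[:,0],pts[:,1],1); print(name,p,np.abs(np.polyval(p,pts[:,0])-pts[:,1]).max())
    a,b=[ray(c,P,x,np.polyval(p,x),z) for x in (xs[0],xs[-1])]; d=a-b; print(' yaw of x-axis',np.arctan2(d[1],d[0])-np.pi/2, np.arctan2(d[1],d[0])+np.pi/2)
f=lambda x:int(238-(x-220)*0.047)
fit(list(range(100,280,3)),lambda x:f(x)-6,lambda x:f(x)+6,95,'gapL')
fit(list(range(364,420,3)),lambda x:f(x)-6,lambda x:f(x)+6,95,'gapR')
# keyway
b=im[190:222,305:340].astype(int); brass=(b[:,:,2]-b[:,:,0]>50)
ys,xs=np.nonzero(brass); print('brass bbox',xs.min()+305,xs.max()+305,ys.min()+190,ys.max()+190)
uv=((xs.min()+xs.max())/2+305,(ys.min()+ys.max())/2+190); print(uv,ray(c,P,*uv,132))
print(g[195:213,317:329].astype(int))
t=im[222:250,300:340]; cv2.imwrite('pics/tip.png',cv2.resize(np.clip(t.astype(float)*2.5,0,255).astype(np.uint8),None,fx=16,fy=16,interpolation=0))
```

```text
gapL [nan nan] nan
 yaw of x-axis nan nan
gapR [-4.56678973e-02  2.47955446e+02] 0.1775561187125163
 yaw of x-axis -2.88264357079149 0.2589490827983032
brass bbox 312 332 194 212
(np.float64(322.0), np.float64(203.0)) [551.79090262 195.37455376 132.        ]
[[104 106 105 104 105 105 105 105 105 105 102  94]
 [103 103 104 106 106 107 107  99 100 105 104 104]
 [103 105  92  79  82  81  80  73  92 105 103 104]
 [102 107  73  13  10  14  10  36  88 105 103 103]
 [103 106  74  19  10  11   9  40  89 104 102 102]
 [103 104  76  18  14  12  10  41  88 104 101 102]
 [103 107  75  18  12   9  13  47  91 103 102 101]
 [103 106  79  26  13   9  12  54 103 118 116 115]
 [104 104  87  44  11  16  10  44 111 134 131 130]
 [109 104  91  50  15  19  15  28 107 135 131 131]
 [125 119  97  49  16  17  15  29 109 135 131 132]
 [132 134 106  47  15  19  14  29 107 132 131 129]
 [129 131 109  57  17  16  16  29 105 130 127 127]
 [128 129 115  66  15  15  17  17 102 130 126 126]
 [127 128 122  83  44  46  46  57 109 131 130 129]
 [128 130 130 117 104 105 106 110 127 132 132 131]
 [129 131 132 132 133 134 134 133 132 133 130 123]
 [120 123 125 128 131 133 132 128 121 121 118 110]]<stdin>:7: RuntimeWarning: invalid value encountered in scalar divide
```

View pics/tip.png

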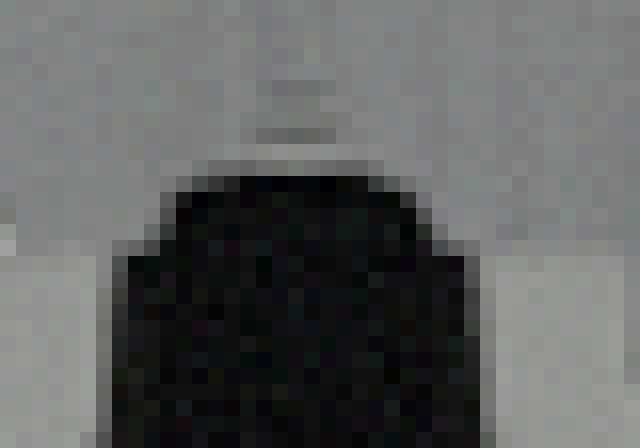

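The tip crop shows the blade tip at about (318.5,228) and the head centre at column 318.4, so the wrist camera is biased by about +0.8 mm. That puts the keyway about +3 mm in tool y and +0.6 mm in tool x from the key, with a yaw correction of −2.9° about tool z. I'll move to just above the lock.

Emit:
{"fn": "move_arm", "kwargs": {
  "increments": [
    [0.06,0.3,0,0,0,-2.9],
    [0.06,0.3,2,0,0,-2.9],
    [0.06,0.3,4,0,0,-2.9],
    [0.06,0.3,4.2,0,0,-2.9],
    [0.06,0.3,4.2,0,0,-2.9],
    [0.06,0.3,4.2,0,0,-2.9]
  ]
}}

```text
clock: 7.95
eef_pos: [552.0, 195.2, 174.3]
tool_rot: [3.141, 0.002, -2.881]
force: [-0.7, -0.5, -0.1]
width: 8.9
```

Run:
```python
from h import *
s=ctrl.read_state(); print(s['eef_pos'],s['tool_rot'],s['force'],s['width'])
im=np.ascontiguousarray(eyes.get_image('wrist')[:,:,::-1]); c,P=cam('wrist',s); cv2.imwrite('pics/w4f.png',im)
T=tool(s); kw=[551.9,194.6,132]
print('keyway pred',proj(c,P,kw),'tip pred',proj(c,P,T[:3,3]+T[:3,2]*31.7), 'TCP axis at 132', proj(c,P,T[:3,3]+T[:3,2]*(s['eef_pos'][2]-132)))
cv2.imwrite('pics/w4.png',cv2.resize(np.clip(im[190:260,270:370].astype(float)*1.8,0,255).astype(np.uint8),None,fx=8,fy=8,interpolation=0))
```

```text
[551.96607844 195.15994322 174.25601756] [ 3.14123854e+00  1.50990804e-03 -2.88082199e+00] [-0.65487739 -0.46519976 -0.10584161] 8.8559072515725
keyway pred [316.57313529 221.6154749 ] tip pred [317.2999703  228.11653347] TCP axis at 132 [317.33816774 221.97293251]
```

View pics/w4.png

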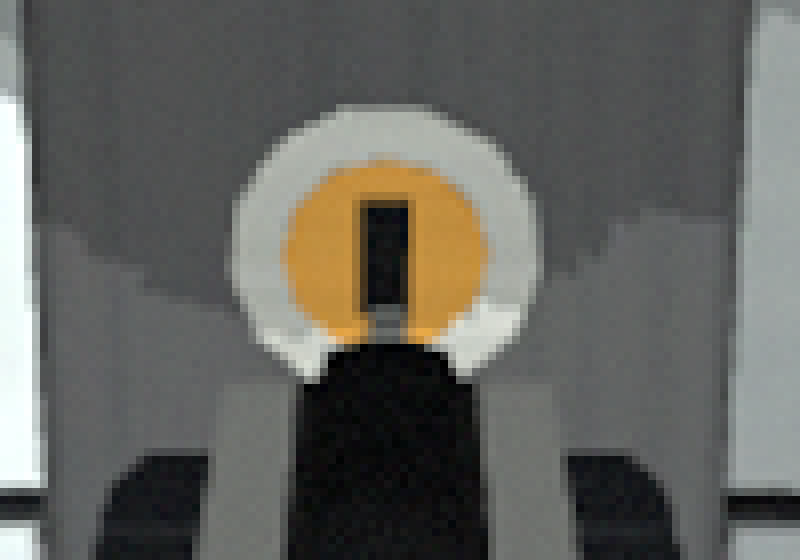

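The picture shows the blade tip directly over the slot. The tip is at column 318.5 and the slot at 318.1; the slot's rows run from 215 to about 230 with its centre near 222. The tip sits about 1 mm low in tool x. I'll apply small shifts and start entering gently.

Emit:
{"fn": "move_arm", "kwargs": {
  "increments": [
    [0.1,-0.02,0.4,0,0,0],
    [0.1,-0.02,0.8,0,0,0],
    [0.1,-0.02,1.1,0,0,0],
    [0.1,-0.02,1.3,0,0,0],
    [0.1,-0.02,1.4,0,0,0],
    [0.1,-0.02,1.4,0,0,0]
  ]
}}

```text
clock: 8.6
eef_pos: [550.5, 194.1, 159.1]
tool_rot: [3.142, -0.0, -2.88]
force: [-1.4, 0.1, -0.4]
width: 9.0
```

Emit:
{"fn": "move_arm", "kwargs": {
  "increments": [
    [0,0,0.1,0,0,0],
    [0,0,0.2,0,0,0],
    [0,0,0.2,0,0,0]
  ]
}}

```text
clock: 8.9
eef_pos: [550.5, 194.1, 157.2]
tool_rot: [-3.142, -0.0, -2.881]
force: [0.0, -0.7, -0.3]
width: 8.9
```

Emit:
{"fn": "move_arm", "kwargs": {
  "increments": [
    [0.1,0,0.05,0,0,0],
    [0.1,0,0.1,0,0,0],
    [0,0,0.1,0,0,0],
    [-0.1,0,0.15,0,0,0],
    [-0.1,0,0.2,0,0,0],
    [0,0,0.2,0,0,0]
  ]
}}

```text
clock: 9.5
eef_pos: [550.6, 194.1, 155.2]
tool_rot: [3.142, 0.0, -2.88]
force: [-0.3, -0.1, -0.9]
width: 9.0
```

Emit:
{"fn": "move_arm", "kwargs": {
  "increments": [
    [0.1,0,0.05,0,0,0],
    [0.1,0,0.1,0,0,0],
    [0,0,0.15,0,0,0],
    [-0.1,0,0.2,0,0,0],
    [-0.1,0,0.25,0,0,0],
    [0,0,0.3,0,0,0]
  ]
}}

```text
clock: 10.1
eef_pos: [550.2, 194.0, 152.3]
tool_rot: [-3.141, -0.001, -2.88]
force: [-1.6, -1.8, 2.2]
width: 8.9
```

Emit:
{"fn": "move_arm", "kwargs": {
  "increments": [
    [0.1,0,0.05,0,0,0],
    [0.1,0,0.1,0,0,0],
    [0,0,0.15,0,0,0],
    [-0.1,0,0.2,0,0,0],
    [-0.1,0,0.25,0,0,0],
    [0,0,0.3,0,0,0]
  ]
}}

```text
clock: 10.7
eef_pos: [550.2, 193.8, 149.5]
tool_rot: [-3.141, -0.001, -2.881]
force: [-2.2, -1.9, 6.3]
width: 8.9
```

Emit:
{"fn": "move_arm", "kwargs": {
  "increments": [
    [0.12,0,0.05,0,0,0],
    [0.12,0,0.1,0,0,0],
    [0,0,0.15,0,0,0],
    [-0.1,0,0.2,0,0,0],
    [-0.1,0,0.25,0,0,0],
    [0,0,0.3,0,0,0]
  ]
}}

```text
clock: 11.3
eef_pos: [551.1, 194.3, 147.0]
tool_rot: [-3.141, 0.001, -2.881]
force: [-1.0, -1.9, 8.7]
width: 8.9
```

Emit:
{"fn": "move_arm", "kwargs": {
  "increments": [
    [0.12,0,0.05,0,0,0],
    [0.12,0,0.1,0,0,0],
    [0,0,0.15,0,0,0],
    [-0.1,0,0.2,0,0,0],
    [-0.1,0,0.25,0,0,0],
    [0,0,0.3,0,0,0]
  ]
}}

```text
clock: 11.9
eef_pos: [551.7, 194.2, 144.2]
tool_rot: [-3.141, 0.002, -2.881]
force: [0.1, -1.5, 6.8]
width: 8.8
```

Emit:
{"fn": "move_arm", "kwargs": {
  "increments": [
    [0.12,0,0.05,0,0,0],
    [0.12,0,0.1,0,0,0],
    [0,0,0.15,0,0,0],
    [-0.1,0,0.2,0,0,0],
    [-0.1,0,0.25,0,0,0],
    [0,0,0.3,0,0,0]
  ]
}}

```text
clock: 12.5
eef_pos: [551.5, 194.2, 141.9]
tool_rot: [-3.141, 0.002, -2.881]
force: [-1.7, -2.5, 13.8]
width: 8.7
```

Emit:
{"fn": "move_arm", "kwargs": {
  "increments": [
    [0.12,0,0.05,0,0,0],
    [0.12,0,0.1,0,0,0],
    [0,0,0.13,0,0,0],
    [-0.1,0,0.15,0,0,0],
    [-0.1,0,0.18,0,0,0],
    [0,0,0.2,0,0,0],
    [0,0,0.2,0,0,0]
  ]
}}

```text
clock: 13.2
eef_pos: [551.4, 194.2, 140.0]
tool_rot: [-3.141, 0.002, -2.881]
force: [-2.8, -2.2, 13.3]
width: 9.0
```

Emit:
{"fn": "move_arm", "kwargs": {
  "increments": [
    [0.1,0,0.05,0,0,0],
    [0.1,0,0.08,0,0,0],
    [0,0,0.1,0,0,0],
    [-0.1,0,0.13,0,0,0],
    [-0.1,0,0.17,0,0,0],
    [0,0,0.2,0,0,0],
    [0,0,0.2,0,0,0]
  ]
}}

```text
clock: 13.9
eef_pos: [551.4, 194.1, 137.5]
tool_rot: [-3.141, 0.002, -2.881]
force: [-1.7, -1.3, 10.0]
width: 8.5
```

Emit:
{"fn": "move_arm", "kwargs": {
  "increments": [
    [0,0,0.05,0,0,0],
    [0,0,0.1,0,0,0],
    [0,0,0.1,0,0,0]
  ]
}}

```text
clock: 14.2
eef_pos: [551.4, 194.2, 137.3]
tool_rot: [-3.14, 0.002, -2.881]
force: [-3.4, -3.1, 15.8]
width: 8.8
```

Emit:
{"fn": "move_arm", "kwargs": {
  "increments": [
    [0,0,0.05,0,0,0],
    [0.08,0,0.1,0,0,0],
    [-0.08,0,0.1,0,0,0],
    [0,0,0.1,0,0,0],
    [0,0,0.1,0,0,0]
  ]
}}

```text
clock: 14.7
eef_pos: [551.5, 194.2, 137.2]
tool_rot: [-3.14, 0.003, -2.881]
force: [-6.0, -3.9, 23.3]
width: 9.3
```

Run:
```python
from h import *
s=ctrl.read_state(); print(s['eef_pos'],s['force'],s['qpos'].round(2))
im=np.ascontiguousarray(eyes.get_image('side')[:,:,::-1]); w=np.ascontiguousarray(eyes.get_image('wrist')[:,:,::-1])
cv2.imwrite('pics/w5f.png',w);cv2.imwrite('pics/s5f.png',im)
a=cv2.resize(w[190:260,270:370],(800,560),interpolation=0); 
cv2.imwrite('pics/w5.png',np.clip(a.astype(float)*1.8,0,255).astype(np.uint8))
```

```text
[551.45946127 194.21872322 137.23128529] [-6.01849824 -3.87488574 23.30879934] [ 0.04  0.74 -0.69  1.78  0.62  0.84  0.87]
```

View pics/w5.png

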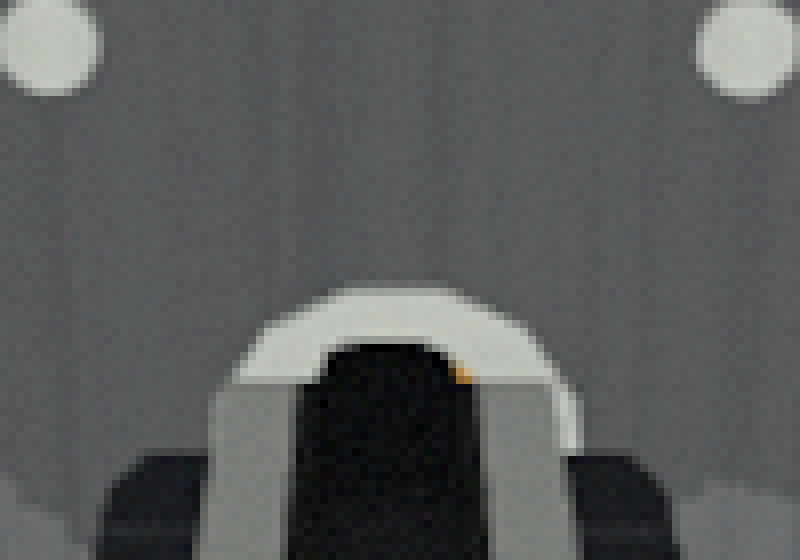

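The key hit a hard stop at TCP z = 137.2, close to the 137.7 predicted for full depth. Another 1 mm of command gave only 0.1 mm of travel, so the collar is seated. The head hasn't slipped in the pads, and only a sliver of brass shows around it. I'll ease the push a little and begin turning clockwise.

Emit:
{"fn": "move_arm", "kwargs": {
  "increments": [
    [0.05,0,-0.05,0,0,0],
    [0.05,0,-0.05,0,0,0],
    [0.05,0,-0.05,0,0,6],
    [0.05,0,-0.05,0,0,12],
    [0.05,0,-0.05,0,0,18],
    [0.05,0,-0.05,0,0,24],
    [0.05,0,-0.05,0,0,30],
    [0.05,0,-0.05,0,0,30]
  ]
}}

```text
clock: 15.6
eef_pos: [551.1, 195.2, 137.3]
tool_rot: [3.14, 0.003, 2.877]
force: [-3.7, -1.4, 17.7]
width: 8.7
```

```bash
cat > f.py <<'E'
from h import *
s=ctrl.read_state(); T=tool(s)
print(s['eef_pos'].round(2),s['tool_rot'].round(4),'F tool',(T[:3,:3].T@s['force']).round(1),'M',s['torque'].round(3),s['width'].round(2),s['qpos'].round(2))
E
python3 f.py
```

```text
Traceback (most recent call last):
  File "f.py", line 3, in <module>
    print(s['eef_pos'].round(2),s['tool_rot'].round(4),'F tool',(T[:3,:3].T@s['force']).round(1),'M',s['torque'].round(3),s['width'].round(2),s['qpos'].round(2))
                                                                                                                          ^^^^^^^^^^^^^^^^
AttributeError: 'float' object has no attribute 'round'
```

Emit:
{"fn": "move_arm", "kwargs": {
  "increments": [
    [0,0,0,0,0,6],
    [0,0,0,0,0,12],
    [0,0,0,0,0,18],
    [0,0,0,0,0,24],
    [0,0,0,0,0,30],
    [0,0,0,0,0,30]
  ]
}}

```text
clock: 16.2
eef_pos: [551.3, 195.4, 137.3]
tool_rot: [3.138, 0.002, 2.354]
force: [-2.9, -1.2, 17.6]
width: 8.9
```

```bash
sed -i "s/s\['width'\].round(2)/s['width']/" f.py; python3 f.py
```

```text
[551.3  195.41 137.34] [3.1378e+00 1.9000e-03 2.3543e+00] F tool [  1.2  -2.8 -17.7] M [-0.232  0.898  0.07 ] 8.884293646763918 [-0.13  0.68 -0.41  1.79  0.38  0.75  0.04]
```

Emit:
{"fn": "move_arm", "kwargs": {
  "increments": [
    [0,0,0,0,0,6],
    [0,0,0,0,0,12],
    [0,0,0,0,0,18],
    [0,0,0,0,0,24],
    [0,0,0,0,0,30],
    [0,0,0,0,0,30]
  ]
}}

```text
clock: 16.8
eef_pos: [551.5, 195.5, 137.3]
tool_rot: [3.137, -0.0, 1.831]
force: [-4.3, -0.8, 16.9]
width: 8.9
```

```bash
python3 f.py
```

```text
[551.51 195.48 137.33] [ 3.1370e+00 -4.0000e-04  1.8309e+00] F tool [  0.3  -4.2 -16.9] M [-0.162  0.862  0.141] 8.903383846898166 [-0.22  0.66 -0.26  1.79  0.25  0.71 -0.36]
```

Emit:
{"fn": "move_arm", "kwargs": {
  "increments": [
    [0,0,0,0,0,5],
    [0,0,0,0,0,10],
    [0,0,0,0,0,13],
    [0,0,0,0,0,13],
    [0,0,0,0,0,13]
  ]
}}

```text
clock: 17.3
eef_pos: [551.7, 195.5, 137.3]
tool_rot: [3.137, -0.002, 1.606]
force: [-3.9, -0.3, 17.3]
width: 8.9
```

```bash
python3 f.py
```

```text
[551.67 195.46 137.31] [ 3.1371e+00 -1.7000e-03  1.6063e+00] F tool [ -0.1  -3.8 -17.3] M [-0.081  0.793  0.108] 8.906707862392542 [-0.26  0.66 -0.2   1.79  0.19  0.71 -0.53]
```

Emit:
{"fn": "move_arm", "kwargs": {
  "increments": [
    [0,0,0,0,0,3],
    [0,0,0,0,0,6],
    [0,0,0,0,0,8],
    [0,0,0,0,0,8]
  ]
}}

```text
clock: 17.7
eef_pos: [551.7, 195.6, 137.3]
tool_rot: [3.137, -0.003, 1.466]
force: [-3.4, 0.6, 16.9]
width: 9.0
```

```bash
python3 f.py
```

```text
[551.73 195.58 137.32] [ 3.1372e+00 -2.5000e-03  1.4664e+00] F tool [  0.3  -3.4 -16.9] M [-0.016  0.705  0.253] 9.036090153780563 [-0.29  0.65 -0.16  1.79  0.15  0.7  -0.63]
```

Emit:
{"fn": "move_arm", "kwargs": {
  "increments": [
    [0,0,0,0,0,2],
    [0,0,0,0,0,3],
    [0,0,0,0,0,3]
  ]
}}

```text
clock: 18.0
eef_pos: [551.8, 195.6, 137.3]
tool_rot: [3.137, -0.003, 1.415]
force: [-3.3, 0.6, 16.1]
width: 8.6
```

```bash
python3 f.py
```

```text
[551.78 195.61 137.35] [ 3.1373e+00 -2.8000e-03  1.4149e+00] F tool [  0.1  -3.3 -16.1] M [-0.017  0.731  0.305] 8.557786855345327 [-0.3   0.65 -0.15  1.79  0.14  0.7  -0.67]
```

The torque rose from 0.11 to 0.30 N·m over the last 0.19 rad, so the cylinder is at its stop (hand turn 1.99 rad). I'll hold and check the bolt.

Emit:
{"fn": "move_arm", "kwargs": {
  "increments": [
    [0,0,0,0,0,0],
    [0,0,0,0,0,0],
    [0,0,0,0,0,0],
    [0,0,0,0,0,0],
    [0,0,0,0,0,0],
    [0,0,0,0,0,0],
    [0,0,0,0,0,0],
    [0,0,0,0,0,0],
    [0,0,0,0,0,0],
    [0,0,0,0,0,0]
  ]
}}

```text
clock: 19.0
eef_pos: [551.8, 195.6, 137.3]
tool_rot: [3.137, -0.003, 1.415]
force: [-3.2, -0.5, 17.2]
width: 8.9
```

```bash
python3 f.py
python3 - <<'E'
from h import *
out=[]
for n in ('wrist','side','top'):
    im=np.ascontiguousarray(eyes.get_image(n)[:,:,::-1]); cv2.imwrite(f'pics/{n}6.png',im)
    if n=='wrist': out.append(cv2.resize(im[100:300,120:520],(600,300)))
    elif n=='side':
        b=cv2.imread('pics/side0.png'); out.append(np.hstack([cv2.resize(x[90:150,230:310],(300,225),interpolation=2) for x in (b,im)]))
cv2.imwrite('pics/c6.png',np.clip(np.vstack(out)*1.6,0,255).astype(np.uint8))
E
```

```text
[551.76 195.63 137.33] [ 3.1373e+00 -2.9000e-03  1.4152e+00] F tool [ -1.   -3.  -17.2] M [-0.045  0.742  0.322] 8.893727871260944 [-0.3   0.65 -0.15  1.79  0.14  0.7  -0.67]
```

View pics/c6.png

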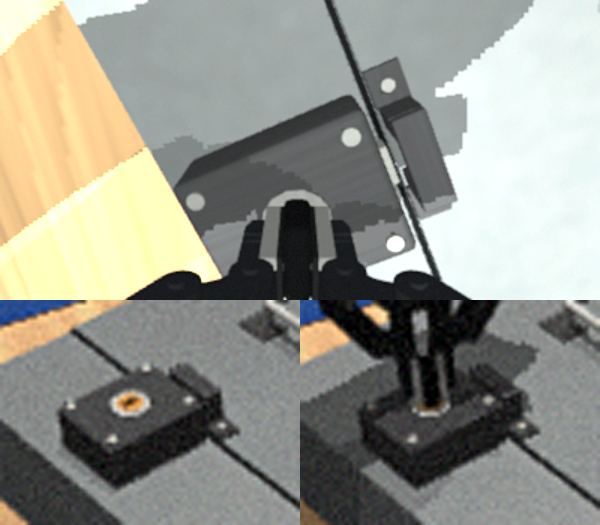

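The picture shows the gap line now visible between the bolt's end, flush near the lock case at (393,165), and the keep at (415,150). The bolt is drawn back, and the key is gripped and upright. Handing in.

```bash
python3 -c "
from cell import ctrl
print(ctrl.finish_job())"; python3 f.py
```

```text
the job is handed in; nothing more can be done
None
the job is handed in; nothing more can be done
```

The chest should now be unlocked and held that way. The key is home, turned against its stop and still gripped. The job went in at about 19 s; the system gives no verdict.

- **Key:** I drew the larger black key out of the block and rocked it down past the pins. Upward force during insertion stayed at or below 23 N, against the 70 N limit. It stopped hard at a tool height of 137.2 mm, close to the 137.7 mm I expected for full depth.
- **Turn:** The hand turned 1.99 rad clockwise. The torque rose from 0.11 to 0.32 N·m over the last part, which matches the firm stop.
- **Last checks:** After holding for 1 s, the pose was steady, the fingers were 8.9 mm apart on the key, and it was pressed down with about 17 N. In the last wrist picture the bolt looks drawn back and clear of the keep.
- **Limits of the checks:** I could not read the cylinder angle or bolt travel directly, so both are inferred from the hand turn, the torque and that picture.
- **Disagreements:** The top camera put the keyway about 4 mm off and the chest about 0.05 rad off; I corrected both from the wrist camera before inserting.
- **Other things:** I steered clear of the chisel, bradawl, glue bottle and tin, but did not check their positions again at the end.

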